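Send the empty cake tin through the sprung flap

TASK

Return the small empty cake tin to the wash-up crate: push the self-closing green flap open with one finger and, while that finger keeps holding it open, push the tin along the wooden deck with the other finger until it drops through into the crate. The tin is only pushed, never lifted, and it must not shove the flap itself; then take the hand away so that the flap closes behind it, and leave everything else where it stands.

Things in the scene. Friction and masses are not known exactly. Their poses are not given: they have to be found in the camera images.
- station: Fixed wooden return station. Origin: on the table, under the middle of the opening, at the deck's far edge; x points from the deck through the opening into the crate (the way to push), y to its left, z up. The deck is 75 mm high, from x = -200 mm to 0, y = -145 to +145 mm, and ends in a drop at x = 0. Stands anywhere within 80 x 300 mm, turned up to 25 degrees.
- opening (a point): Middle of the opening's sill, at the deck's far edge, deck level; axes as the station's. A fence 12 mm thick (x = 0 to 12 mm) and 48 mm high, no rail above, stands along this edge; the opening in it is 126 mm wide (y = -63 to +63 mm) and closed by the green flap.
- crate (a point): Centre of the inner floor of the open grey crate beyond the fence, 8 mm above the table; axes as the station's. Inside, the crate reaches 85 mm either way in x (from the deck's edge to the far wall) and 109 mm either way in y; its walls are 68 mm above the table, so all of it is below the flap.
- flap (a joint): Angle of the green flap on its upright hinge at the opening's left end: 0 = shut, grows as the free right-hand end swings away over the crate, stop at 1.8 rad. Flap 122 mm long, 6 mm thick, from 4 to 48 mm above the deck. A spring always closes it: 0.05 N m when shut, 0.14 N m at 1 rad (1 to 4 N for a finger 40 mm from the hinge); released, it shuts within a second.
- flap_hinge (a point): Point on the flap's upright hinge axis, at deck level (station x = 4 mm, y = +63 mm).
- flap_edge (a point): Point at the free end of the green flap, 122 mm from the hinge, 24 mm above the deck.
- tin: Loose open-topped aluminium cake tin on the deck before the flap: 42 mm (its x, the push direction within 14 degrees) x 56 mm (its y) x 30 mm high, 3 mm walls, about 120 g. Origin: centre of its underside. Its front is 40 to 80 mm before the flap, its middle within 15 mm of the opening's. The open fingers (85 mm) can straddle it along x: about 40 mm to spare.
- ramekin: Loose white ramekin, 68 mm across, 42 mm high, on the right part of the deck. Leave it. Origin: centre of its underside.
- jam: Loose small amber jam jar with red cap, 44 mm across, 55 mm high, on the left part of the deck. Leave it. Origin: centre of its underside.
- mug: Loose blue mug on the table at the right, 80 mm across, 90 mm high. Leave it.
- oil: Loose green oil bottle on the table at the right, 64 mm across, 200 mm high. Leave it.
- loaf: Loose round brown loaf on the table at the left, 150 mm across, 68 mm high. Leave it.
- bowl: Loose white bowl on the table at the left, 150 mm across, 70 mm high. Leave it.

How it is judged:
By the outcome, as a careful person would: the job done as asked, in the order asked, and still so for the second after the job is handed in, with the robot touching nothing.
It also fails if it takes over 37 s, if anything falls off the work surface, if the arm or the gripper's body presses on something with over 40 N, if the wrist force passes 120 N, or if a joint passes its speed limit or range.

ROBOT

A 6-joint arm with a two-finger parallel gripper is mounted at the origin on the work surface. World frame = base frame: x ahead of the robot, y to its left, z up, the work surface at z = 0. Lengths are in m, angles in rad, forces in N, time in s.
With the tool pointing down it reaches from about 0.35 to 0.975 m from the base axis. Payload 4.9 kg.
Tool frame: the origin (TCP) lies at the very end of the fingers, on their centre line; the grasp point (between the pads) lies 19 mm behind it (pinch_z is the distance from the TCP to the grasp point, in m); z points along the fingers, y is the line along which they close (so a half turn about z gives the same grasp; the last joint's range is limited). The gripper opens to 85 mm and grips with 20 to 120 N. Pads are 22 mm wide; open, the fingers measure 114 mm over their backs; the gripper's body (76 mm by 85 mm) begins 54 mm behind the grasp point. The pads swing forward as they close: fully open they stand 13 mm farther back than shut.
Start: joints at [1.019, 0.053, 1.613, -0, 1.476, -0.119], TCP at [0.262, 0.567, 0.231] pointing down, gripper open.
Joint ranges: [-3.01, 3.01], [-1.01, 2.22], [0.06, 2.58], [-1.02, 4.17], [0.09, 2.62], [-3.14, 3.14]. Speed limits (rad/s): [2.57, 2.57, 3.14, 3.14, 3.14, 3.14].

INTERFACE

Orientations are given as a unit quaternion [w, x, y, z].
In Python, from plant import * gives the robot as it stands. The module is installed in compiled form; this text tells all that it offers.
- The arm moves only by the tool play_rows, never from a script. Its arguments are lists of equal length, an entry for each row: "linear": the shift along the world's x, y, z in m, a list of three; "turn": the turn about the world's z in degrees. A call has 1 to 8 rows; each row shifts and turns the commanded pose from where the row before left it; what a row does not reach is not made up. A row lasts 1/8 s, in which the tool goes at most 62.5 mm and 10.7 degrees, less where a joint would pass 70% of its speed; a pose out of reach is approached as far as the arm can. A call is refused whole if a number of a shift passes 0.0625 or a number of a turn 10.7, either way. A call with a gripper value outside its range is refused whole. "hand" is the finger opening in m, from 0 to 0.0854, set as the call begins (left out, the last holds). The fingers move at their own pace and stop on an object; the grip force is fixed at half the most. Time passes only in rows, so rows that do not move let the fingers close. It gives the time, the measured TCP pose, the force, the opening and the grip force at its end, in the units of the state.
- state(): the state, without advancing time (a new reading comes with each control period).
- grab_frame(name): name is "scene" or "top" or "wrist"; returns the picture (480x640x3 uint8, red, green, blue); there is no depth.
- camera_info(name): a dict with "camera_matrix" (3x3 intrinsics, pixels), "origin" and "attitude" of the camera in the world; the wrist camera has in their place "mount" (4x4, takes a point from camera to tool coordinates, whose origin is the TCP and whose axes are the flange's). Camera axes: x right, y down, z forward; pixel columns grow to the right and rows downward; lengths in m; the calibration is good to about 2 mm. A picture is of the moment at which its call begins: read the wrist's pose just before it. camera_info takes no time and is no camera call.
- job_done(): hands the job in; it is judged then, once.
Trained networks look in the newest picture that a camera, given by its name, has taken for a name from the list of things; names that differ only in an ending like _2 or _b are one class to them, and where a whole thing is asked for, a point or a joint stands for the part that bears it (a point fixed in the world has none). Each returns a list of dicts, best first, with "p" (0 to 1); they miss things now and then, are a little off and sometimes report something else, mostly with a low value. They report only what shows in the picture. A call takes as long as a camera call.
- trace(camera, thing): "region" (480x640 bool, what is visible of it) and "location" ([column, row] in pixels, amid what is visible of it).
The state is a dict: "time": time; "joint_pos": joint angles; "joint_vel": joint speeds; "joint_efforts": joint torques, N m; "tool_pos": TCP position; "tool_rot": TCP orientation; "contact_force": force on the tool from outside, world axes, zero at the start; "ft_torque": the same for the moment, N m; "gripper_width": opening from 0.0 (shut) to 1.0 (fully open); "grasp_force": force on a finger pad.
Only numpy, scipy, OpenCV 4.12 (cv2) and the standard library are available. Lean on these libraries where they do the work, as an engineer would, in place of code of your own. Each camera call takes 0.05 s, during which the arm holds its last target. There are 200 camera calls.

## Working session

There is one attempt and no reset: what is moved stays moved. The work goes in short steps, Python scripts to look and compute and a tool call to move; the robot and the scene stay as the last step left them, time stands still between calls to the robot, and variables do not carry over. Pictures are saved under pics/ and viewed, at most 10 in all, crops included, and the job is handed in when it is done.

Besides the shell and the picture viewer there is one more tool, called after "Call:" as a command line: name --pt "numbers of a row" for each row, then --argument value for the rest. play_rows: Moves the arm, as the interface text tells. Its arguments: {"type":"object","properties":{"linear":{"type":"array","items":{"type":"array","items":{"type":"number"}}},"turn":{"type":"array","items":{"type":"number"}},"hand":{"type":"number"}},"required":["linear","turn"]}

```bash
mkdir -p pics; python3 - <<'E'
from plant import *
import cv2,numpy as np
s=state();print(s)
for c in("scene","top"):
    im=grab_frame(c);cv2.imwrite(f"pics/{c}0.png",im[:,:,::-1]);print(c,camera_info(c))
    for t in("station","flap","tin","ramekin","jam"):
        r=trace(c,t)
        print(t,[(d["p"],d["location"],int(d["region"].sum())) for d in r[:2]])
        if r: np.save(f"{c}_{t}.npy",r[0]["region"])
print(camera_info("wrist"),state()["time"])
E
```

```text
{'time': 0.0, 'joint_pos': array([ 1.01899406e+00,  5.33337039e-02,  1.61431002e+00,  7.51882294e-07,
        1.47600835e+00, -1.18996210e-01]), 'joint_vel': array([-0.00119381,  0.00024602,  0.00092128, -0.00037959,  0.00043897,
       -0.00058728]), 'joint_efforts': array([ 2.39480774e-03, -3.93650222e+01, -3.70191729e+01,  7.90890749e-05,
        6.76621363e-03,  1.64208154e-05]), 'tool_pos': array([0.26180094, 0.56682943, 0.23006781]), 'tool_rot': array([-3.39278813e-04,  2.14717866e-01,  9.76675574e-01, -9.72211267e-04]), 'contact_force': array([-0.21474552, -0.48898461,  0.50306685]), 'ft_torque': array([-0.0221437 , -0.0385891 ,  0.00787618]), 'grasp_force': 0.0, 'gripper_width': 0.9968610390176006}
scene {'camera_matrix': array([[504.09513715,   0.        , 313.15207578],
       [  0.        , 504.09513715, 241.08515701],
       [  0.        ,   0.        ,   1.        ]]), 'origin': array([ 1.12644979, -0.48850799,  0.98243367]), 'attitude': array([-0.31716007,  0.85626655,  0.38182955, -0.14291001])}
station [(0.94, [355.2, 240.9], 13901)]
flap [(0.7, [353.5, 223.9], 607), 
[... 478 characters left out ...]
]
flap [(0.49, [279.8, 230.3], 233)]
tin [(0.75, [263.6, 256.0], 422)]
ramekin [(0.69, [298.6, 278.6], 550)]
jam [(0.8, [221.6, 255.7], 306), (0.56, [277.9, 235.1], 12900)]
{'camera_matrix': array([[423.45955359,   0.        , 318.8988612 ],
       [  0.        , 423.45955359, 241.61923919],
       [  0.        ,   0.        ,   1.        ]]), 'mount': array([[-9.82158057e-05, -9.55205351e-01, -2.95943793e-01,
         7.62937697e-02],
       [ 9.99999961e-01, -1.62687858e-05, -2.79363084e-04,
        -4.67339777e-04],
       [ 2.62034466e-04, -2.95943809e-01,  9.55205315e-01,
        -1.42979535e-01],
       [ 0.00000000e+00,  0.00000000e+00,  0.00000000e+00,
         1.00000000e+00]])} 0.6
```

```bash
python3 - <<'E'
import cv2
a=cv2.imread("pics/top0.png")[130:380,140:400];b=cv2.imread("pics/scene0.png")[110:360,210:470]
cv2.imwrite("pics/t1.png",cv2.resize(a,None,fx=2.4,fy=2.4,interpolation=2)[:600])
cv2.imwrite("pics/s1.png",cv2.resize(b,None,fx=2.4,fy=2.4,interpolation=2)[:600])
E
```

```text
(no output)
```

View pics/t1.png

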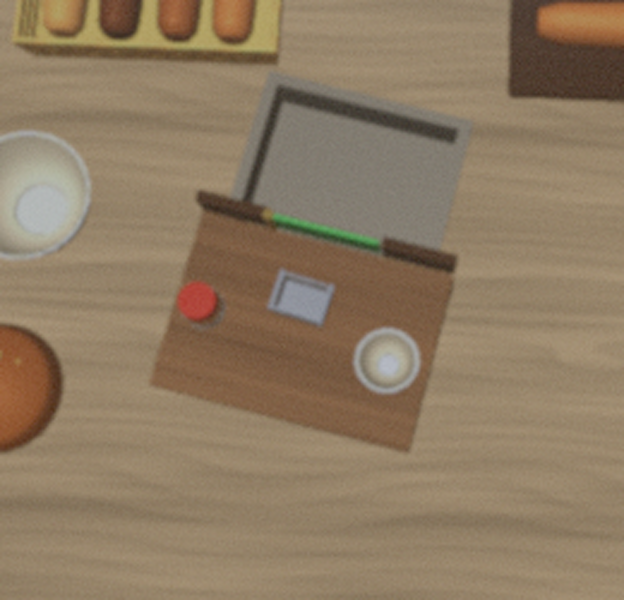

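View pics/s1.png

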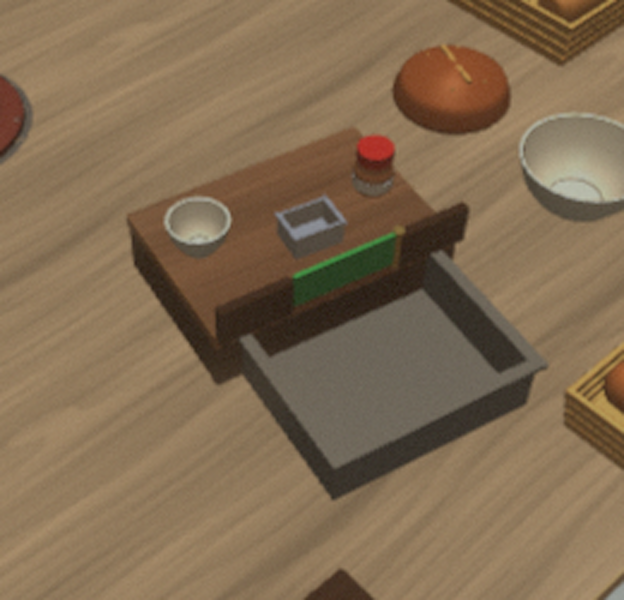

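```bash
cat > h.py <<'E'
import numpy as np,cv2
from plant import *
from scipy.spatial.transform import Rotation as R
from scipy.optimize import least_squares
def rot(q): return R.from_quat([q[1],q[2],q[3],q[0]]).as_matrix()
def cam(c,pose=None):
    i=camera_info(c);K=i["camera_matrix"]
    if "mount" in i:
        T=np.eye(4);T[:3,:3]=rot(pose[1]);T[:3,3]=pose[0];M=T@i["mount"];return K,M[:3,:3],M[:3,3]
    return K,rot(i["attitude"]),np.array(i["origin"])
def ray(C,px,z):
    K,A,o=C;d=A@np.linalg.solve(K,[px[0],px[1],1]);return o+d*(z-o[2])/d[2]
def proj(C,P):
    K,A,o=C;p=(np.atleast_2d(P)-o)@A@K.T;return p[:,:2]/p[:,2:]
def st2w(s,P):
    c,n=np.cos(s[2]),np.sin(s[2]);P=np.atleast_2d(P).astype(float)
    return np.c_[s[0]+c*P[:,0]-n*P[:,1],s[1]+n*P[:,0]+c*P[:,1],P[:,2]]
E
python3 - <<'E'
from h import *
t=lambda u,v:(140+u/2.4,130+v/2.4); s=lambda u,v:(210+u/2.4,110+v/2.4)
top,sc=cam("top"),cam("scene")
obs=[(top,t(151,384),(-.2,.145,.075)),(top,t(410,451),(-.2,-.145,.075)),(top,t(198,203),(0,.145,.123)),(top,t(455,270),(0,-.145,.123)),
(sc,s(129,217),(-.2,-.145,.075)),(sc,s(358,128),(-.2,.145,.075)),(sc,s(219,311),(.006,-.145,.123)),(sc,s(466,207),(.006,.145,.123))]
f=lambda p:np.concatenate([proj(C,st2w(p,P))[0]-u for C,u,P in obs])
for sel in(obs[:4],obs[4:],obs):
    g=lambda p:np.concatenate([proj(C,st2w(p,P))[0]-u for C,u,P in sel])
    r=least_squares(g,[.5,.1,0]);print(r.x.round(4),r.fun.round(1))
print("tin base-ish",[ray(C,p,.09) for C,p in((top,(263.6,256)),(sc,(340.8,208.4)))])
S=r.x
def inv(w):
    c,n=np.cos(S[2]),np.sin(S[2]);d=np.array(w[:2])-S[:2];return np.array([c*d[0]+n*d[1],-n*d[0]+c*d[1]]).round(4)
print("tin rim corners st",[inv(ray(top,t(*u),.105)) for u in((282,269),(334,283),(321,326),(268,311))])
print("ram",inv(ray(top,(298.6,278.6),.1)),"jam",inv(ray(top,t(197,301),.13)))
E
```

```text
[ 0.5721  0.1254 -0.2159] [-0.4  0.6 -0.1  1.4 -0.6 -1.   1.1 -1.1]
[ 0.5802  0.1272 -0.2202] [-0.7 -0.9 -0.5 -0.4 -0.4  0.8  1.5 -0.1]
[ 0.5758  0.127  -0.2174] [-0.9 -1.  -0.7 -0.1 -1.  -2.5  0.5 -2.5 -2.  -1.5 -1.9 -1.2 -1.6 -0.1
  0.  -1.1]
tin base-ish [array([0.50241419, 0.15610424, 0.09      ]), array([0.51948186, 0.14450421, 0.09      ])]
tin rim corners st [array([-0.0492,  0.0358]), array([-0.0497, -0.0226]), array([-0.0983, -0.022 ]), array([-0.0971,  0.0373])]
ram [-0.1132 -0.0917] jam [-0.1095  0.1078]
```

Call:
play_rows --pt "0.03 -0.051 0.004" --pt "0.03 -0.051 0.004" --pt "0.03 -0.051 0.004" --pt "0.03 -0.051 0.004" --pt "0.03 -0.051 0.004" --pt "0.03 -0.051 0.004" --pt "0.03 -0.051 0.004" --pt "0.03 -0.051 0.004" --turn '[-9.7,-9.7,-9.7,-9.7,-9.7,-9.7,-9.7,-9.7]' --hand 0.0854

```text
time: 1.6
tool_pos: [0.5029, 0.1576, 0.2638]
tool_rot: [0.0, 0.781, 0.624, 0.0]
contact_force: [-0.2, 0.5, -0.3]
gripper_width: 1.0
grasp_force: 0.0
```

Call:
play_rows --pt "0 0 0" --pt "0 0 0" --pt "0 0 0" --turn '[0,0,0]'

```text
time: 1.98
tool_pos: [0.5015, 0.1605, 0.2631]
tool_rot: [-0.0, 0.779, 0.628, -0.0]
contact_force: [0.7, -0.6, 0.0]
gripper_width: 1.003
grasp_force: 0.0
```

```bash
python3 - <<'E'
from h import *
s=state();P=(s["tool_pos"],s["tool_rot"]);im=grab_frame("wrist");cv2.imwrite("pics/w1.png",im[:,:,::-1])
np.savez("w1.npz",p=P[0],q=P[1]);print(s["time"],P)
a=rot(P[1]);print("toolx",np.degrees(np.arctan2(a[1,0],a[0,0])),"tooly",np.degrees(np.arctan2(a[1,1],a[0,1])))
E
```

```text
1.975 (array([0.50147686, 0.16048442, 0.26312955]), array([-2.02279634e-04,  7.78584098e-01,  6.27540241e-01, -9.11577098e-05]))
toolx 77.73775730602387 tooly -12.262239940240535
```

View pics/w1.png

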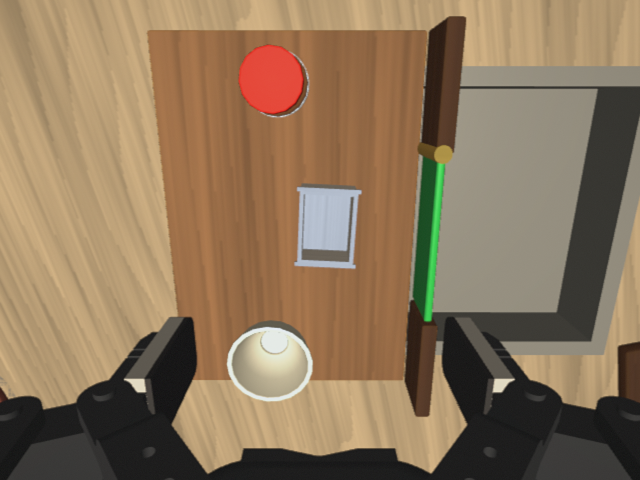

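```bash
python3 - <<'E'
from h import *
d=np.load("w1.npz");W=cam("wrist",(d["p"],d["q"]))
obs=[((149,31),(-.2,.145,.075)),((179,380),(-.2,-.145,.075)),((427,31),(0,.145,.075)),((405,380),(0,-.145,.075)),((445,17),(0,.145,.123)),((415,415),(0,-.145,.123))]
g=lambda p:np.concatenate([proj(W,st2w(p,P))[0]-u for u,P in obs])
r=least_squares(g,[.575,.127,-.217]);S=r.x;print(S.round(4),r.fun.round(1))
def inv(w):
    c,n=np.cos(S[2]),np.sin(S[2]);e=np.array(w[:2])-S[:2];return np.array([c*e[0]+n*e[1],-n*e[0]+c*e[1]])
q=[inv(ray(W,u,.105)) for u in((298,187),(361,190),(355,268),(296,265))];print("tin",np.round(q,4),np.mean(q,0))
print("tin edges deg",[np.degrees(np.arctan2(*(b-a)[::-1])) for a,b in((q[0],q[1]),(q[3],q[2]),(q[3],q[0]),(q[2],q[1]))])
print("ram",inv(ray(W,(270,363),.117)),"jam",inv(ray(W,(272,78),.13)),"tcp",inv(d["p"]))
print("hinge top",inv(ray(W,(443,154),.125)),"flap end",inv(ray(W,(429,320),.123)))
# finger tips: pixel of pad bottom corners at candidate heights
R_,t=rot(d["q"]),d["p"]
for dz in(0,-.013,-.026):
  for y in(.0427,.057): print(dz,y,proj(W,[R_@np.array([x,s*y,dz])+t for s in(1,-1) for x in(.011,-.011)]).round(0).tolist())
E
```

```text
[ 0.5722  0.1291 -0.2162] [-3.6 -1.1  4.4  0.7  0.5 -0.5 -2.3  1.2  2.  -0.9 -1.1  2.7]
tin [[-0.0917  0.0383]
 [-0.0465  0.0362]
 [-0.0492 -0.0235]
 [-0.094  -0.0212]] [-0.07036445  0.00746841]
tin edges deg [np.float64(-2.6161814875672396), np.float64(-2.9621618978153403), np.float64(87.82455467165374), np.float64(87.44320452646578)]
ram [-0.11482927 -0.09870576] jam [-0.10547449  0.1095454 ] tcp [-0.0757857  0.0155174]
hinge top [0.00424662 0.06371173] flap end [ 0.00521749 -0.05775066]
0 0.0427 [[437.0, 294.0], [432.0, 346.0], [205.0, 293.0], [209.0, 346.0]]
0 0.057 [[476.0, 294.0], [470.0, 346.0], [166.0, 293.0], [172.0, 346.0]]
-0.013 0.0427 [[447.0, 309.0], [442.0, 366.0], [195.0, 309.0], [200.0, 366.0]]
-0.013 0.057 [[490.0, 309.0], [482.0, 366.0], [153.0, 309.0], [160.0, 366.0]]
-0.026 0.0427 [[460.0, 328.0], [453.0, 389.0], [183.0, 328.0], [190.0, 389.0]]
-0.026 0.057 [[506.0, 328.0], [497.0, 389.0], [137.0, 328.0], [146.0, 389.0]]
```

Call:
play_rows --pt "0.002 -0.004 -0.04" --pt "0 0 -0.04" --pt "0 0 -0.04" --pt "0 0 -0.035" --pt "0 0 -0.025" --pt "0 0 -0.01" --pt "0 0 0" --pt "0 0 0" --turn '[0,0,0,0,0,0,0,0]'

```text
time: 3.02
tool_pos: [0.5051, 0.1558, 0.0748]
tool_rot: [0.001, 0.779, 0.627, 0.001]
contact_force: [0.8, 1.0, 1.3]
gripper_width: 1.0
grasp_force: 0.0
```

```bash
python3 - <<'E'
from h import *
s=state();im=grab_frame("wrist");cv2.imwrite("pics/w2.png",im[:,:,::-1])
print(s["time"],s["tool_pos"],s["contact_force"])
S=(.5722,.1291,-.2162);c,n=np.cos(S[2]),np.sin(S[2]);e=s["tool_pos"][:2]-S[:2];print(c*e[0]+n*e[1],-n*e[0]+c*e[1])
E
```

```text
3.025 [0.50511804 0.15580758 0.07484688] [0.77927356 1.02114658 1.34150879]
-0.07124956810568008 0.011695423915785052
```

View pics/w2.png

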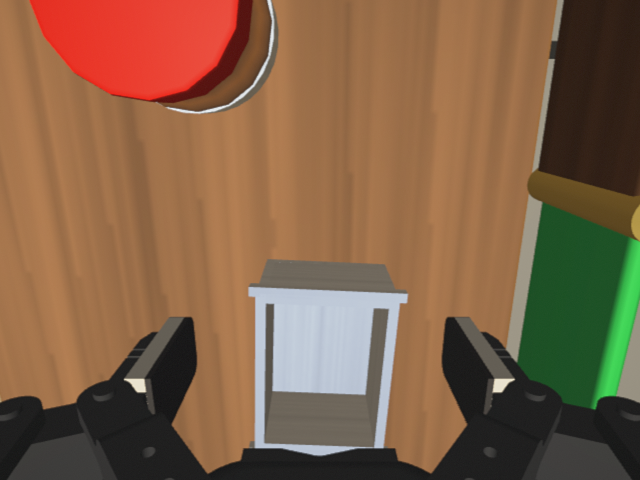

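Call:
play_rows --pt "0.0107 -0.0024 -0.002" --pt "0.0107 -0.0024 0" --pt "0.0078 -0.0017 0" --pt "0.0078 -0.0017 0" --pt "0.0078 -0.0017 0" --pt "0.0078 -0.0017 0" --pt "0.0078 -0.0017 0" --pt "0.0078 -0.0017 0" --turn '[0,0,0,0,0,0,0,0]'

```text
time: 4.08
tool_pos: [0.572, 0.1408, 0.0715]
tool_rot: [-0.001, 0.779, 0.627, -0.001]
contact_force: [-6.8, 2.4, 5.8]
gripper_width: 1.001
grasp_force: 3.9
```

```bash
python3 - <<'E'
from h import *
s=state();im=grab_frame("wrist");cv2.imwrite("pics/w3.png",im[:,:,::-1])
print(s["time"],s["tool_pos"],s["contact_force"])
S=(.5722,.1291,-.2162);c,n=np.cos(S[2]),np.sin(S[2]);e=s["tool_pos"][:2]-S[:2];print(c*e[0]+n*e[1],-n*e[0]+c*e[1])
E
```

```text
4.075 [0.57200146 0.14080852 0.07146702] [-6.82633988  2.39137515  5.75242272]
-0.002705625342599149 0.011393349064824955
```

View pics/w3.png

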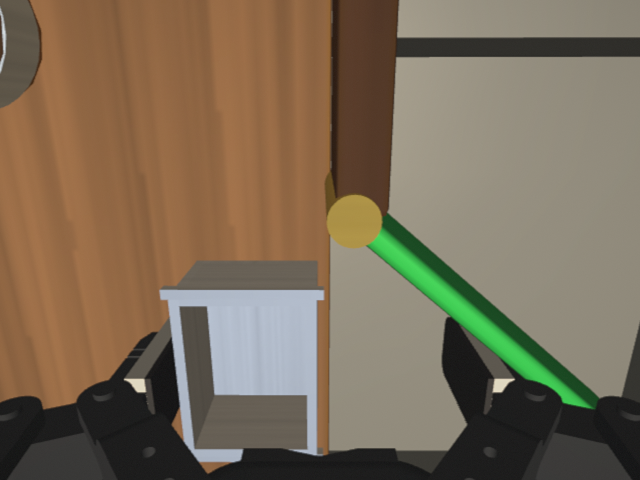

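Call:
play_rows --pt "0.0078 -0.0017 0.002" --pt "0.0078 -0.0017 0" --pt "0.0078 -0.0017 0" --pt "0.0078 -0.0017 0" --pt "0.0078 -0.0017 0" --pt "0.005 -0.001 0" --pt "0 0 0" --pt "0 0 0" --turn '[0,0,0,0,0,0,0,0]'

```text
time: 5.12
tool_pos: [0.6169, 0.1305, 0.0736]
tool_rot: [0.001, 0.779, 0.627, 0.0]
contact_force: [0.8, -2.2, -0.5]
gripper_width: 0.999
grasp_force: 0.8
```

```bash
python3 - <<'E'
from h import *
s=state();im=grab_frame("wrist");cv2.imwrite("pics/w4.png",im[:,:,::-1])
print(s["time"],s["tool_pos"],s["contact_force"])
S=(.5722,.1291,-.2162);c,n=np.cos(S[2]),np.sin(S[2]);e=s["tool_pos"][:2]-S[:2];print(c*e[0]+n*e[1],-n*e[0]+c*e[1])
E
```

```text
5.125 [0.61686647 0.13050331 0.07357046] [ 0.76567189 -2.19399153 -0.53654561]
0.043325586457686215 0.010952478165753586
```

View pics/w4.png

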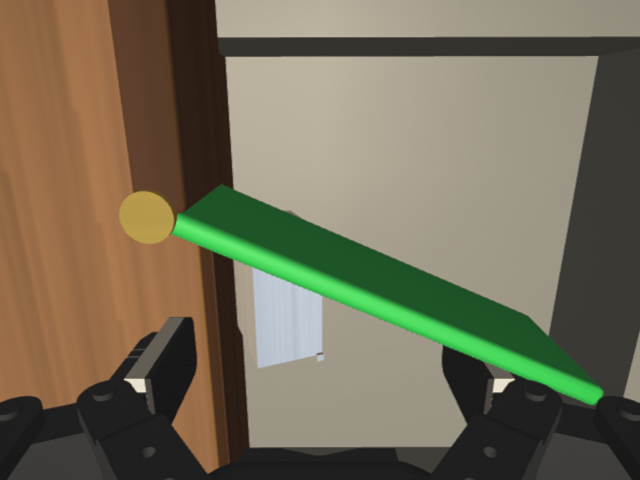

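Call:
play_rows --pt "0 0 0.03" --pt "0 0 0.04" --pt "0 0 0.045" --pt "0 0 0.045" --pt "-0.02 0.03 0.03" --pt "-0.04 0.045 0" --pt "-0.04 0.045 0" --pt "-0.02 0.03 0" --turn '[0,0,0,0,0,0,0,0]'

```text
time: 6.18
tool_pos: [0.4944, 0.283, 0.264]
tool_rot: [-0.0, 0.779, 0.627, 0.001]
contact_force: [1.3, 0.4, 0.6]
gripper_width: 1.0
grasp_force: 0.0
```

Call:
play_rows --pt "0 0.04 0" --pt "0 0.05 0" --pt "0 0.05 0" --pt "0 0.04 0" --pt "0 0.02 0" --pt "0 0 0" --pt "0 0 0" --pt "0 0 0" --turn '[0,0,0,0,0,0,0,0]'

```text
time: 7.18
tool_pos: [0.4967, 0.4796, 0.2636]
tool_rot: [0.0, 0.78, 0.626, 0.0]
contact_force: [0.1, -0.6, -0.8]
gripper_width: 0.999
grasp_force: 0.0
```

```bash
python3 - <<'E'
from h import *
print(state()["time"],state()["contact_force"])
a=grab_frame("top")[130:380,140:400,::-1];b=grab_frame("scene")[110:360,210:470,::-1]
cv2.imwrite("pics/f1.png",cv2.resize(np.hstack([a,b]),(800,385),interpolation=2))
E
```

```text
7.175 [ 0.13469738 -0.63749202 -0.78821454]
```

View pics/f1.png

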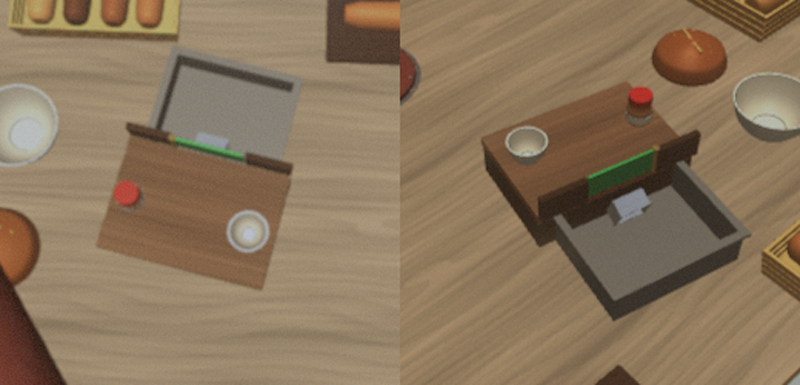

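The final picture shows the tin in the crate, with the flap shut in line with the fence. The ramekin and jam jar stand where they were.

```bash
python3 -c "
from plant import *
print(job_done())"
```

```text
the job is handed in; nothing more can be done
None
```

The tin was pushed through the held-open flap and lies in the crate, the flap closed behind it, the ramekin and jam jar are where they stood, and the job was handed in at about 7.3 s; no verdict was returned.

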